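# Back the sample carousel up one notch

## Task

The sample carousel has been fed one notch too far: with a fingertip tip the pawl's upright thumb tab outward until its nose is lifted well clear of the teeth, then push the wheel backward (clockwise seen from above) by exactly one notch, pushing on one of its upright pegs. Then push the tab back so that the pawl is fully down in the next notch. Touch and push gently, pick nothing up: the sample tubes stay standing in the wheel and the things around it stay where they are.

Things in the scene. Friction and masses are not known exactly. Their poses are not given: they have to be found in the camera images.
- carousel: grey deck of the sample carousel, fixed to the table: 260 mm along its x, along its y from -135 to +195 mm, 15 mm thick. Origin on the table under the wheel's axle, z up. A flat white ratchet wheel of radius 110 mm turns about this z; the pawl stands at +y
- wheel_hub (a point): centre of the wheel's upper face, 45 mm above the table; turns with the wheel. Twelve saw teeth 12 mm high stand on the rim, radius 86 to 107 mm: one notch = 30 degrees. At radius 65 mm the wheel carries three pegs (at start 0, 120, 240 degrees counter-clockwise from the carousel's x) and between them three square tube sockets 26 mm wide, 35 mm high (60, 180, 300 degrees)
- wheel (a joint): turn of the wheel, rad: 0 at the start, growing counter-clockwise seen from above (forward); backward is clockwise, negative: one notch back = -0.524. With the pawl down it has about 0.05 rad of play each way and the steep tooth faces stop it going backward. It stays where it is left (friction 0.12 N m, about 2 N at a peg)
- pawl (a joint): angle of the pawl, rad: 0 = down, nose fully in a notch; grows as the nose rises and the tab tips outward, to 1.0 at its stop. From 0.35 the nose clears the teeth. Stiff hinge (0.06 N m, 2 to 3 N at the tab): it stays where it is left and must be pushed down again
- pawl_hinge (a point): middle of the pawl's hinge pin, on the deck at carousel x = 0, y = 140 mm, z = 70 mm; the pin lies along the carousel's x between two cheeks (inner faces 19 mm either side, 76 mm high). The pawl's arm, 14 mm wide, runs from here 50 mm toward the axle, its top 6 mm above the pin
- pawl_tab (a point): top centre of the pawl's upright steel thumb tab, 58 mm above the hinge pin when the pawl is down. The tab is a plate 32 mm wide (along the carousel's x), 6 mm thick, standing over the pin, with a 10 mm round bar along its top. Pushed outward, away from the axle (carousel +y), it lifts the nose; pushed back inward it lowers it
- pawl_nose (a point): middle of the lower end of the pawl's nose, which is 10 mm wide tapering to 5 mm; 43 mm inward of the hinge pin and 23 mm below it when down (2 mm above the wheel's face)
- peg0 (a point): top centre of an upright metal peg fixed on the wheel, 12 mm thick, 60 mm tall, 65 mm from the axle; push it sideways to turn the wheel
- peg1 (a point): top centre of an upright metal peg fixed on the wheel, 12 mm thick, 60 mm tall, 65 mm from the axle; push it sideways to turn the wheel
- peg2 (a point): top centre of an upright metal peg fixed on the wheel, 12 mm thick, 60 mm tall, 65 mm from the axle; push it sideways to turn the wheel
- tube0: loose capped sample tube, 16 mm thick (cap 18 mm), 65 mm tall, standing loosely in a socket of the wheel, its top 113 mm above the table; it rides along; origin under its centre (at 48 mm height)
- tube1: loose capped sample tube, 16 mm thick (cap 18 mm), 65 mm tall, standing loosely in a socket of the wheel, its top 113 mm above the table; it rides along; origin under its centre (at 48 mm height)
- tube2: loose capped sample tube, 16 mm thick (cap 18 mm), 65 mm tall, standing loosely in a socket of the wheel, its top 113 mm above the table; it rides along; origin under its centre (at 48 mm height)
- rack: loose white rack, 200 x 55 x 96 mm, holding capped tubes; a bystander; origin under its centre
- spray: loose clear bottle with white cap, 48 mm across, 140 mm tall; a bystander; origin under its centre
- bowl: loose white bowl, 96 mm across, 45 mm high; a bystander; origin under its centre
- jar: loose amber jar, 38 mm across, 50 mm tall, standing on a corner of the deck; a bystander; origin under its centre
- tipbox: loose open green box, 100 x 60 x 45 mm; a bystander; origin under its centre
- marker: loose marker pen, 130 mm long, 15 mm thick, lying; a bystander; origin under its middle, x along it
Things that resemble listed ones, but are neither listed nor needed, are in the scene too. Leave any red look-alike of the tube0 alone. Leave any purple look-alike of the tube2 alone.

How it is judged:
By the outcome, as a careful person would: the job done as asked, in the order asked, and still so for the second after the job is handed in, with the robot touching nothing.
It also fails if it takes over 54 s, if anything falls off the work surface, if the arm or the gripper's body presses on something with over 40 N, if the wrist force passes 120 N, or if a joint passes its speed limit or range.

## Robot

A 6-joint arm with a two-finger parallel gripper is mounted at the origin on the work surface. World frame = base frame: x ahead of the robot, y to its left, z up, the work surface at z = 0. Lengths are in m, angles in rad, forces in N, time in s.
With the tool pointing down it reaches from about 0.35 to 0.775 m from the base axis. Payload 7.3 kg.
Tool frame: the origin (TCP) lies midway between the tips of the shut fingers; the grasp point (between the pads) lies 19 mm behind it (robot.grip_depth is the z of the grasp point in the tool frame, in m); z points along the fingers, y is the line along which they close (so a half turn about z gives the same grasp; the last joint's range is limited). The gripper opens to 92 mm and grips with 3 to 60 N. Pads are 19 mm wide; open, the fingers measure 130 mm over their backs; the gripper's body (75 mm by 190 mm) begins 47 mm behind the grasp point.
Start: joints at [-1.307, 0.342, 1.524, -0, 1.275, -0.146], TCP at [0.209, -0.482, 0.227] pointing down, gripper open.
Joint ranges: [-2.53, 2.53], [-0.77, 2.02], [0.04, 2.7], [-1, 4.14], [0.28, 2.66], [-3.11, 3.11]. Speed limits (rad/s): [2.57, 2.57, 3.14, 3.14, 3.14, 3.14].

## Interface

Orientations are given as [roll, pitch, yaw] about the fixed x, y, z axes, in that order (R = Rz(yaw) Ry(pitch) Rx(roll)).
In Python, from cell import robot, viewer gives the robot as it stands.
- The arm moves only by the tool step_arm, never from a script. Its argument "increments" is a list of rows, each an object with "delta_pos": the shift along the tool's x, y, z in cm, a list of three; "dr": the turn, a rotation vector about the tool's x, y, z in degrees, a list of three; "fingers": the closure, from -1 (fully open) to 1 (shut), so that 0 is half open. In form: [{"delta_pos": [tx, ty, tz], "dr": [wx, wy, wz], "fingers": fingers}, ...]. A call has exactly 5 rows; each row is the pose to reach, as a shift and turn from the pose commanded when the call began, along the tool's axes at that moment; what a row does not reach only later rows make up. A row lasts 1/8 s, in which the tool goes at most 62.5 mm and 10.7 degrees, less where a joint would pass 70% of its speed; a pose out of reach is approached as far as the arm can. A call with a gripper value outside its range is refused whole. The fingers move at their own pace and stop on an object; "newtons" is the grip in N (left out, the last holds). Time passes only in rows, so rows that repeat a pose let the fingers close, or fill a call up. It gives the time, the measured TCP pose, the force, the opening and the grip force at its end, in the units of the state.
- robot.observe(): the state, without advancing time (a new reading comes with each control period).
- viewer.read_camera(name): name is "side" or "top" or "wrist"; returns the picture (384x512x3 uint8, red, green, blue); there is no depth.
- viewer.camera_params(name): a dict with "K" (3x3 intrinsics, pixels), "k1" (the pictures are not rectified: a ray, as slopes to the right and down, at radius r is drawn at 1 + k1 r^2 times it, then the intrinsics apply), "T" (4x4, takes a point from camera to world coordinates). Camera axes: x right, y down, z forward; pixel columns grow to the right and rows downward; lengths in m; the calibration is good to about 2 mm. A picture is of the moment at which its call begins: read the wrist's pose just before it. camera_params takes no time and is no camera call; for the wrist camera it gives the pose at the moment of the call.
- robot.hand_in(): hands the job in; it is judged then, once.
The state is a dict: "time": time; "qpos": joint angles; "qvel": joint speeds; "joint_efforts": joint torques, N m; "tool_pos": TCP position; "tool_rot": TCP orientation; "contact_force": force on the tool from outside, world axes, zero at the start; "torque": the same for the moment, N m; "opening": finger opening in m; "grip_force": force on a finger pad.
Only numpy, scipy, OpenCV 4.12 (cv2) and the standard library are available. Lean on these libraries where they do the work, as an engineer would, in place of code of your own. Each camera call takes 0.05 s, during which the arm holds its last target. There are 200 camera calls.

## Working session

There is one attempt and no reset: what is moved stays moved. The work goes in short steps, Python scripts to look and compute and a tool call to move; the robot and the scene stay as the last step left them, time stands still between calls to the robot, and variables do not carry over. Pictures are saved under pics/ and viewed, at most 10 in all, crops included, and the job is handed in when it is done.

Besides the shell and the picture viewer there is one more tool, called by a JSON object that holds its "api" and its "payload". step_arm: Moves the arm, as the interface text tells. Its arguments: {"type":"object","properties":{"increments":{"type":"array"},"newtons":{"type":"number"}},"required":["increments"]}

```bash
ls; mkdir -p pics; python3 - <<'E'
from cell import robot, viewer
import cv2,numpy as np
print(robot.observe())
for n in ("top","side"):
    im=viewer.read_camera(n); cv2.imwrite(f"pics/{n}0.png",im[:,:,::-1]); p=viewer.camera_params(n); print(n,p)
E
```

```text
pics
{'time': 0.0, 'qpos': array([-1.30697138e+00,  3.42726283e-01,  1.52501494e+00,  4.66219934e-07,
        1.27535756e+00, -1.46019404e-01]), 'qvel': array([ 3.07796599e-05, -3.22909433e-05,  6.68650480e-05, -5.34262608e-04,
        1.31026516e-03,  1.37403722e-03]), 'joint_efforts': array([ 2.21046874e-03, -4.31241095e+01, -2.44217509e+01,  7.19470507e-02,
        5.59643924e-02, -1.47106834e-04]), 'tool_pos': array([ 0.2091024 , -0.48113204,  0.22604382]), 'tool_rot': array([-3.14010262e+00, -2.19583903e-04,  4.09844050e-01]), 'contact_force': array([-0.13534845,  0.33352752, -1.24244983]), 'torque': array([-0.04120048, -0.03406371,  0.03573122]), 'grip_force': 0.0, 'opening': 0.09173260524608418}
top {'K': array([[392.5680297 ,   0.        , 249.29430763],
       [  0.        , 392.5680297 , 192.72396659],
       [  0.        ,   0.        ,   1.        ]]), 'k1': -0.01569512589022501, 'T': array([[ 0.01873746, -0.99834921,  0.05429333,  0.55094123],
       [-0.99922173, -0.02058376, -0.03364871,  0.02051199],
       [ 0.03471072, -0.05362058, -0.99795791,  1.03375706],
       [ 0.        ,  0.        ,  0.        ,  1.        ]])}
side {'K': array([[376.04083147,   0.        , 251.73508891],
       [  0.        , 376.04083147, 190.88359442],
       [  0.        ,   0.        ,   1.        ]]), 'k1': -0.00038033510791887597, 'T': array([[ 0.99576245, -0.05607234,  0.07289064,  0.52658511],
       [-0.09147733, -0.52260777,  0.84765147, -0.76388952],
       [-0.00943659, -0.85072734, -0.52552254,  0.56619954],
       [ 0.        ,  0.        ,  0.        ,  1.        ]])}
```

View pics/top0.png

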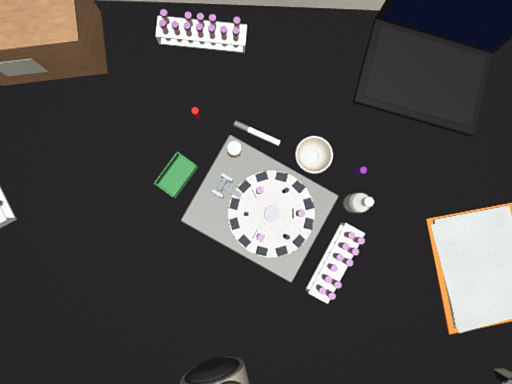

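View pics/side0.png

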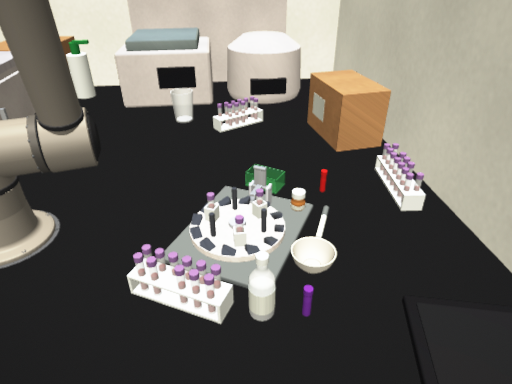

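The top view shows the deck with corners near (231,136), (337,196), (292,281) and (182,220). The hub is near (271,214) and the pawl near (223,186). The dark pegs are near (285,190), (247,213) and (287,237). In the side view the tab is near (260,177). I'll zoom in on both.

```bash
cat > h.py <<'E'
import numpy as np,cv2
from cell import robot, viewer
def params(n):
    p=viewer.camera_params(n); return p["K"],np.array([p["k1"],0,0,0.]),p["T"]
def ray(n,uv,P=None):
    K,d,T=P or params(n)
    # given model is in slopes radius; cv2 k1 is identical
    q=cv2.undistortPoints(np.array([[uv]],float),K,d)[0,0]
    return T[:3,3],T[:3,:3]@np.array([q[0],q[1],1])
def plane(n,uv,z,P=None):
    o,d=ray(n,uv,P); return o+d*(z-o[2])/d[2]
def proj(n,X,P=None):
    K,d,T=P or params(n); M=np.linalg.inv(T)
    return cv2.projectPoints(np.atleast_2d(np.array(X,float)),cv2.Rodrigues(M[:3,:3])[0],M[:3,3],K,d)[0][:,0]
E
python3 - <<'E'
import cv2,numpy as np
from h import *
a=cv2.imread("pics/top0.png"); s=cv2.imread("pics/side0.png")
cv2.imwrite("pics/topz.png",cv2.resize(a[130:286,178:342],None,fx=3.8,fy=3.8,interpolation=cv2.INTER_CUBIC))
cv2.imwrite("pics/sidez.png",cv2.resize(s[155:280,165:325],None,fx=4.8,fy=4.8,interpolation=cv2.INTER_CUBIC))
# deck mask
hsv=cv2.cvtColor(a,cv2.COLOR_BGR2HSV); m=((hsv[...,1]<60)&(hsv[...,2]>80)).astype(np.uint8)
n,l,st,c=cv2.connectedComponentsWithStats(m); k=l[150,240] or l[205,200]; k=l[205,200]
print(st[k],a[205,200])
cnt=max(cv2.findContours((l==k).astype(np.uint8),0,cv2.CHAIN_APPROX_NONE)[0],key=cv2.contourArea)
P=params("top")
W=np.array([plane("top",p[0],0.015,P)[:2] for p in cnt],np.float32)
r=cv2.minAreaRect(W*1000);print(r)
print("hub guess",plane("top",(271,214),.045,P))
E
```

```text
[  181   135   158   148 12597] [184 191 188]
((568.092529296875, -42.067962646484375), (329.2613525390625, 259.9109802246094), 61.75894546508789)
hub guess [ 0.55214558 -0.06858806  0.045     ]
```

View pics/topz.png

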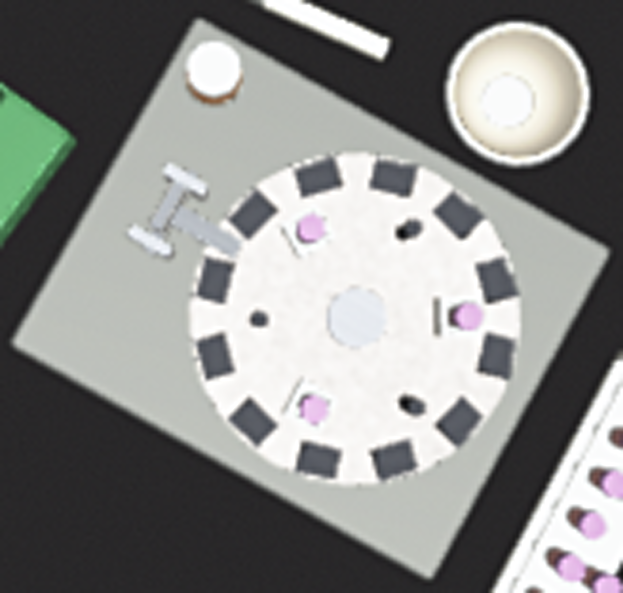

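View pics/sidez.png

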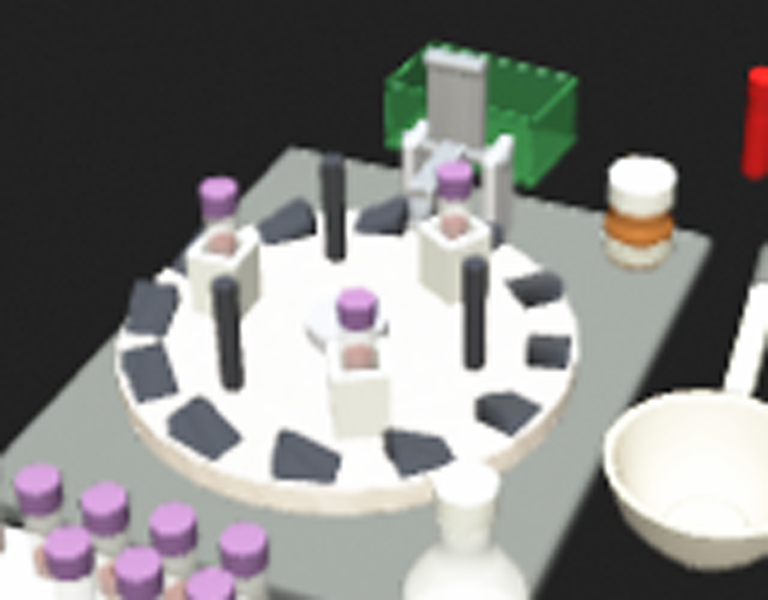

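The deck rectangle measures 329 x 260 mm, which matches the given 330 x 260. In the zoomed top view the tab bar is near (174,206), which is about (223.8,184.2) in the full image. In the zoomed side view the tab top is near (457,60) and the peg tops are near (333,160), (227,284) and (475,262). I'll check the pose against these, then plan the first move.

```bash
cat >> h.py <<'E'
A=np.deg2rad(61.76); EY=np.array([np.cos(A),np.sin(A)]); EX=np.array([EY[1],-EY[0]])
HUB=np.array([.5681,-.0421])-.030*EY
def car(x,y,z): return np.r_[HUB+x*1e-3*EX+y*1e-3*EY,z*1e-3]
def tocar(p): d=np.asarray(p)[:2]-HUB; return np.r_[d@EX,d@EY,p[2]]*1000
from scipy.spatial.transform import Rotation as R
def inc(targets):  # (carousel x,y,z mm, yaw deg world) -> rows
    s=robot.observe(); R0=R.from_euler("xyz",s["tool_rot"])
    print("t",round(s["time"],2),"car",tocar(s["tool_pos"]).round(1),"rot",np.rad2deg(s["tool_rot"]).round(1),"F",s["contact_force"].round(1))
    for x,y,z,yaw in targets:
        Rt=R.from_euler("xyz",[180,0,yaw],degrees=True)
        print((R0.inv().apply(car(x,y,z)-s["tool_pos"])*100).round(2).tolist(),np.rad2deg((R0.inv()*Rt).as_rotvec()).round(1).tolist())
E
python3 - <<'E'
from h import *
c=lambda r,a,z:car(r*np.cos(np.deg2rad(a)),r*np.sin(np.deg2rad(a)),z)
X=[car(0,140,128),c(65,0,105),c(65,120,105),c(65,240,105),c(65,60,113),c(65,180,113),c(65,300,113),car(0,0,45)]
print("top",(proj("top",X)-[178,130])*3.8); print("side",(proj("side",X)-[165,155])*4.8)
# triangulate tab
def tri(u,v):
    (o1,d1),(o2,d2)=ray("top",u),ray("side",v)
    d1/=np.linalg.norm(d1);d2/=np.linalg.norm(d2)
    t=np.linalg.lstsq(np.c_[d1,-d2],o2-o1,rcond=None)[0]; return (o1+t[0]*d1+o2+t[1]*d2)/2
print(tocar(tri((174/3.8+178,206/3.8+130),(457/4.8+165,58/4.8+155))))
inc([(0,113,220,61.8),(0,113,100,61.8)])
E
```

```text
top [[164.93247098 203.41552703]
 [412.37429606 225.79922454]
 [257.7872798  317.66923912]
 [415.42203838 406.33331549]
 [309.53403325 226.02407836]
 [311.96614864 408.60489438]
 [467.78799276 315.13110681]
 [353.35351028 316.54394502]]
side [[459.77200642  55.31332518]
 [478.09042789 261.80249008]
 [335.11886482 159.20395562]
 [227.0820899  281.34363161]
 [457.70523648 171.48259326]
 [221.38247789 188.67910269]
 [359.94613381 299.13200137]
 [350.64830738 335.91601041]]
[  1.03470631 134.23682947 129.51345335]
t 0.1 car [-108.5 -526.7  226.1] rot [-179.9   -0.    23.5] F [ 0.1 -0.8 -0.4]
[56.94, -31.11, 0.66] [-0.1, -0.0, -38.3]
[56.93, -31.09, 12.66] [-0.1, -0.0, -38.3]
```

{"api": "step_arm", "payload": {"increments": [{"delta_pos": [5,-2.7,0],"dr": [0,0,-5],"fingers": 1},{"delta_pos": [10.5,-5.7,0],"dr": [0,0,-10],"fingers": 1},{"delta_pos": [15.5,-8.5,0],"dr": [0,0,-15],"fingers": 1},{"delta_pos": [20.5,-11.2,0],"dr": [0,0,-20],"fingers": 1},{"delta_pos": [25.5,-14,0],"dr": [0,0,-25],"fingers": 1}], "newtons": 20}}

```text
time: 0.72
tool_pos: [0.3881, -0.2499, 0.2266]
tool_rot: [-3.141, 0.0, 0.849]
contact_force: [1.3, 0.1, -0.1]
opening: 0.0464
grip_force: 0.0
```

```bash
python3 -c "
from h import *
inc([(0,113,220,61.8)])"
```

```text
t 0.72 car [ -60.3 -238.2  226.6] rot [-180.     0.    48.6] F [ 1.3  0.1 -0.1]
[35.58, -2.11, 0.66] [-0.0, 0.0, -13.2]
```

{"api": "step_arm", "payload": {"increments": [{"delta_pos": [5,-0.3,0],"dr": [0,0,-3],"fingers": 1},{"delta_pos": [10.5,-0.6,0],"dr": [0,0,-6],"fingers": 1},{"delta_pos": [16,-0.9,0],"dr": [0,0,-9],"fingers": 1},{"delta_pos": [21.5,-1.3,0],"dr": [0,0,-12],"fingers": 1},{"delta_pos": [26,-1.6,0],"dr": [0,0,-13],"fingers": 1}]}}

```text
time: 1.35
tool_pos: [0.5485, -0.0443, 0.2263]
tool_rot: [-3.141, 0.0, 1.075]
contact_force: [0.2, -1.1, -0.5]
opening: 0.0008
grip_force: 0.0
```

```bash
python3 -c "
from h import *
inc([(0,111,220,61.8),(0,111,160,61.8)])"
```

```text
t 1.35 car [-16.3  18.8 226.3] rot [-180.     0.    61.6] F [ 0.2 -1.1 -0.5]
[9.22, 1.6, 0.63] [-0.0, 0.0, -0.2]
[9.23, 1.6, 6.63] [-0.0, 0.0, -0.2]
```

{"api": "step_arm", "payload": {"increments": [{"delta_pos": [4,0.7,0],"dr": [0,0,0],"fingers": 1},{"delta_pos": [8,1.3,0],"dr": [0,0,0],"fingers": 1},{"delta_pos": [9,1.5,2],"dr": [0,0,0],"fingers": 1},{"delta_pos": [9,1.5,6],"dr": [0,0,0],"fingers": 1},{"delta_pos": [9,1.5,6],"dr": [0,0,0],"fingers": 1}]}}

```text
time: 1.98
tool_pos: [0.6016, 0.026, 0.1634]
tool_rot: [-3.135, 0.003, 1.073]
contact_force: [0.2, -0.1, -0.2]
opening: 0.0001
grip_force: 0.0
```

```bash
python3 - <<'E'
from h import *
inc([(0,111,160,61.8),(0,111,100,61.8)])
ims=[]
for n,(r,c) in (("top",(130,150)),("side",(130,190))):
    im=viewer.read_camera(n)[r:r+150,c:c+130,::-1]; ims.append(cv2.resize(im,None,fx=3,fy=3,interpolation=cv2.INTER_CUBIC))
cv2.imwrite("pics/a1.png",np.hstack(ims))
E
```

```text
t 1.98 car [ -2.7 105.9 163.4] rot [-179.6    0.2   61.5] F [ 0.2 -0.1 -0.2]
[0.52, 0.27, 0.33] [-0.4, 0.2, -0.3]
[0.54, 0.31, 6.33] [-0.4, 0.2, -0.3]
```

View pics/a1.png

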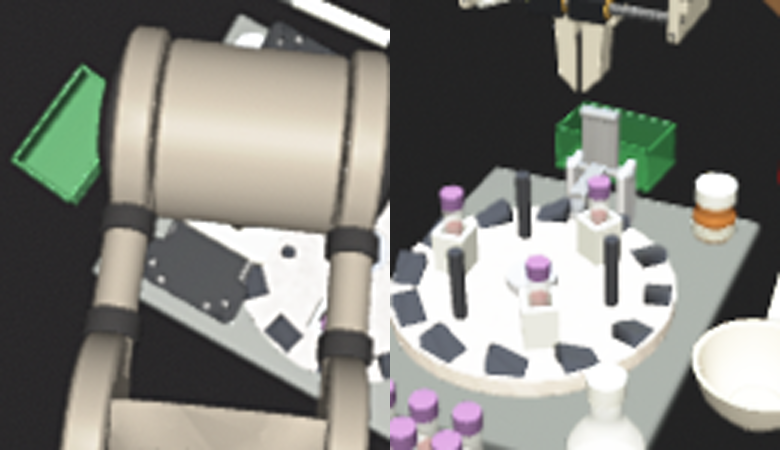

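The side view shows the shut, tapered fingers near (582,60) in the crop, above and just inward of the tab at (600,110). The view from above is hidden by the arm. Next I lower the fingers on the inward side of the tab.

{"api": "step_arm", "payload": {"increments": [{"delta_pos": [0.5,0.3,1.5],"dr": [0,0,0],"fingers": 1},{"delta_pos": [0.5,0.3,3.5],"dr": [0,0,0],"fingers": 1},{"delta_pos": [0.5,0.3,5.5],"dr": [0,0,0],"fingers": 1},{"delta_pos": [0.5,0.3,6.5],"dr": [0,0,0],"fingers": 1},{"delta_pos": [0.5,0.3,6.5],"dr": [0,0,0],"fingers": 1}]}}

```text
time: 2.7
tool_pos: [0.6088, 0.0286, 0.1014]
tool_rot: [-3.141, 0.0, 1.073]
contact_force: [0.1, 0.3, 0.4]
opening: 0.0004
grip_force: 0.0
```

```bash
python3 -c "
from h import *
inc([(0,135,98,61.8)])"
```

```text
t 2.7 car [  2.4 111.6 101.4] rot [-180.     0.    61.5] F [0.1 0.3 0.4]
[2.34, -0.26, 0.34] [-0.0, 0.0, -0.3]
```

{"api": "step_arm", "payload": {"increments": [{"delta_pos": [0.4,-0.2,0.2],"dr": [0,0,0],"fingers": 1},{"delta_pos": [0.8,-0.2,0.2],"dr": [0,0,0],"fingers": 1},{"delta_pos": [1.2,-0.2,0.2],"dr": [0,0,0],"fingers": 1},{"delta_pos": [1.6,-0.2,0.2],"dr": [0,0,0],"fingers": 1},{"delta_pos": [2.0,-0.2,0.2],"dr": [0,0,0],"fingers": 1}]}}

```text
time: 3.32
tool_pos: [0.6167, 0.0471, 0.0998]
tool_rot: [3.141, 0.001, 1.073]
contact_force: [-1.4, -2.0, 1.3]
opening: 0.0
grip_force: 1.3
```

```bash
python3 -c "
from h import *
inc([(0,160,98,61.8)]); s=robot.observe(); print(s['contact_force'][:2]@EY)"
```

```text
t 3.33 car [  0.6 131.5  99.8] rot [180.    0.   61.5] F [-1.4 -2.   1.3]
[2.84, -0.08, 0.18] [0.0, 0.0, -0.3]
-2.4239811496070334
```

{"api": "step_arm", "payload": {"increments": [{"delta_pos": [0.6,0,0],"dr": [0,0,0],"fingers": 1},{"delta_pos": [1.2,0,0],"dr": [0,0,0],"fingers": 1},{"delta_pos": [1.8,0,0],"dr": [0,0,0],"fingers": 1},{"delta_pos": [2.4,0,0],"dr": [0,0,0],"fingers": 1},{"delta_pos": [2.8,0,0],"dr": [0,0,0],"fingers": 1}]}}

```text
time: 3.95
tool_pos: [0.6303, 0.0723, 0.0998]
tool_rot: [3.141, -0.0, 1.073]
contact_force: [-1.8, -0.6, 0.6]
opening: 0.0007
grip_force: 0.7
```

```bash
python3 - <<'E'
from h import *
inc([(0,165,98,61.8)]); s=robot.observe(); print(s['contact_force'][:2]@EY)
im=viewer.read_camera("side")[130:280,160:320,::-1]
cv2.imwrite("pics/a2.png",cv2.resize(im,None,fx=4,fy=4,interpolation=cv2.INTER_CUBIC))
E
```

```text
t 3.95 car [  0.7 160.2  99.8] rot [180.   -0.   61.5] F [-1.8 -0.6  0.6]
[0.48, -0.07, 0.18] [0.0, -0.0, -0.3]
-1.4262736867231953
```

View pics/a2.png

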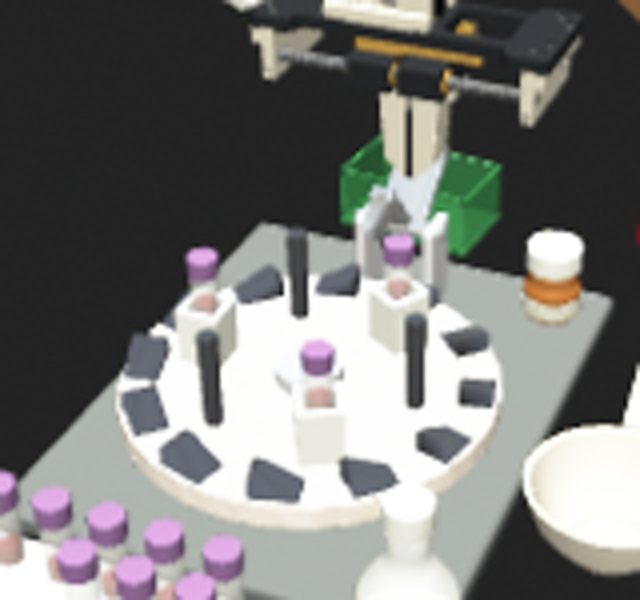

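The side view shows the pawl tipped out behind the fingers, with its nose raised near (395,212). I'll push a few mm more, back off slightly and go straight up.

{"api": "step_arm", "payload": {"increments": [{"delta_pos": [0.3,0,0],"dr": [0,0,0],"fingers": 1},{"delta_pos": [0.45,0,0],"dr": [0,0,0],"fingers": 1},{"delta_pos": [0.45,0,0],"dr": [0,0,0],"fingers": 1},{"delta_pos": [0,0,-0.5],"dr": [0,0,0],"fingers": 1},{"delta_pos": [0,0,-3],"dr": [0,0,0],"fingers": 1}]}}

```text
time: 4.62
tool_pos: [0.6289, 0.0714, 0.1287]
tool_rot: [-3.138, 0.002, 1.073]
contact_force: [-0.3, -0.8, 0.0]
opening: 0.0004
grip_force: 0.0
```

```bash
python3 - <<'E'
from h import *
# start pose near peg2: tool at angle 240+d (ccw side), r 65, yaw world 122+d
def p(d,z,g): # wheel angle d deg, gap mm from peg centre
    a=np.deg2rad(240+d); t=np.array([-np.sin(a),np.cos(a)]); q=65*np.array([np.cos(a),np.sin(a)])+g*t
    return (*q,z,61.76-90+240+d-90)
print(p(0,85,28))
inc([p(0,180,28)])
E
```

```text
(np.float64(-8.251288694035754), np.float64(-70.2916512459885), 85, 121.75999999999999)
t 4.62 car [ -0.2 158.8 128.7] rot [-1.798e+02  1.000e-01  6.150e+01] F [-0.3 -0.8  0. ]
[-22.92, -0.7, -5.09] [-0.2, -0.0, -60.3]
```

{"api": "step_arm", "payload": {"increments": [{"delta_pos": [0,0,-4.5],"dr": [0,0,0],"fingers": 1},{"delta_pos": [-5,0,-5],"dr": [0,0,-10],"fingers": 1},{"delta_pos": [-10,-0.3,-5],"dr": [0,0,-20],"fingers": 1},{"delta_pos": [-15,-0.5,-5],"dr": [0,0,-30],"fingers": 1},{"delta_pos": [-20,-0.7,-5],"dr": [0,0,-40],"fingers": 1}]}}

```text
time: 5.25
tool_pos: [0.5275, -0.102, 0.1803]
tool_rot: [3.14, 0.001, 1.777]
contact_force: [0.2, -0.5, -0.6]
opening: 0.0002
grip_force: 0.0
```

```bash
cat >> h.py <<'E'
def peg(d,z,g): # wheel turned d deg; tool g mm behind (ccw of) peg2's centre
    a=np.deg2rad(240+d); t=np.array([-np.sin(a),np.cos(a)]); q=65*np.array([np.cos(a),np.sin(a)])+g*t
    return (*q,z,61.76-90+240+d-90)
E
python3 - <<'E'
from h import *
inc([peg(0,180,28)])
E
```

```text
t 5.25 car [ -7.4 -42.  180.3] rot [179.9   0.  101.8] F [ 0.2 -0.5 -0.6]
[-2.12, -1.88, 0.03] [0.1, 0.0, -20.0]
```

{"api": "step_arm", "payload": {"increments": [{"delta_pos": [-0.8,-0.7,0],"dr": [0,0,-8],"fingers": 1},{"delta_pos": [-1.6,-1.4,0],"dr": [0,0,-16],"fingers": 1},{"delta_pos": [-2.1,-1.9,0],"dr": [0,0,-20],"fingers": 1},{"delta_pos": [-2.1,-1.9,0],"dr": [0,0,-20],"fingers": 1},{"delta_pos": [-2.1,-1.9,0],"dr": [0,0,-20],"fingers": 1}]}}

```text
time: 5.88
tool_pos: [0.5141, -0.1249, 0.18]
tool_rot: [3.141, 0.0, 2.119]
contact_force: [0.5, 0.3, 0.2]
opening: 0.0007
grip_force: 0.0
```

```bash
python3 - <<'E'
from h import *
inc([peg(0,180,28),peg(0,85,28)])
cv2.imwrite("pics/a3.png",np.hstack([cv2.resize(viewer.read_camera(n)[r:r+150,c:c+150,::-1],None,fx=2.6,fy=2.6,interpolation=cv2.INTER_CUBIC) for n,r,c in (("top",120,175),("side",120,160))]))
E
```

```text
t 5.88 car [ -8.4 -68.5 180. ] rot [180.    0.  121.4] F [0.5 0.3 0.2]
[-0.11, -0.15, -0.0] [0.0, 0.0, -0.4]
[-0.1, -0.15, 9.5] [0.0, 0.0, -0.4]
```

View pics/a3.png

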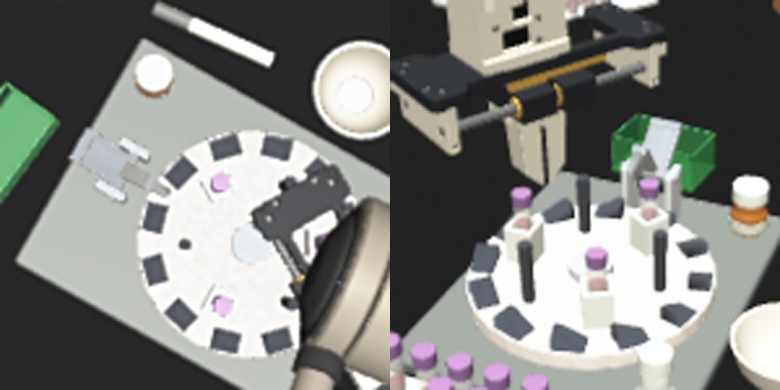

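The pawl is clearly up: in the top crop the tab lies out at about (88,150) and the nose is at about (160,187). The wheel hasn't moved, with peg1 at (185,243). Now I descend behind peg2.

{"api": "step_arm", "payload": {"increments": [{"delta_pos": [-0.1,-0.1,2.5],"dr": [0,0,0],"fingers": 1},{"delta_pos": [-0.1,-0.1,5],"dr": [0,0,0],"fingers": 1},{"delta_pos": [-0.1,-0.1,7.5],"dr": [0,0,0],"fingers": 1},{"delta_pos": [-0.1,-0.1,9.5],"dr": [0,0,0],"fingers": 1},{"delta_pos": [-0.1,-0.1,9.5],"dr": [0,0,0],"fingers": 1}]}}

```text
time: 6.6
tool_pos: [0.5128, -0.1258, 0.0835]
tool_rot: [-3.14, -0.003, 2.12]
contact_force: [0.2, -0.4, 0.6]
opening: 0.0002
grip_force: 0.0
```

```bash
python3 - <<'E'
from h import *
P=params("top"); im=viewer.read_camera("top")
tab=(85/2.6+175,147/2.6+120); print("tab",tocar(plane("top",tab,.112,P)))
inc([peg(0,85,g) for g in (24,20,16,14)])
E
```

```text
tab [ -0.69719037 177.23870376 112.        ]
t 6.65 car [ -8.3 -69.8  84.6] rot [-180.    -0.   121.5] F [0.4 0.5 0.2]
[0.37, -0.04, -0.04] [-0.0, -0.0, -0.3]
[0.77, -0.04, -0.04] [-0.0, -0.0, -0.3]
[1.17, -0.04, -0.04] [-0.0, -0.0, -0.3]
[1.37, -0.04, -0.04] [-0.0, -0.0, -0.3]
```

{"api": "step_arm", "payload": {"increments": [{"delta_pos": [0.3,0,0],"dr": [0,0,0],"fingers": 1},{"delta_pos": [0.6,0,0],"dr": [0,0,0],"fingers": 1},{"delta_pos": [0.9,0,0],"dr": [0,0,0],"fingers": 1},{"delta_pos": [1.1,0,0],"dr": [0,0,0],"fingers": 1},{"delta_pos": [1.3,0,0],"dr": [0,0,0],"fingers": 1}]}}

```text
time: 7.28
tool_pos: [0.5071, -0.1155, 0.0849]
tool_rot: [3.141, 0.001, 2.12]
contact_force: [0.6, -2.4, 0.2]
opening: 0.0006
grip_force: 1.2
```

```bash
cat >> h.py <<'E'
def peg1(): # wheel angle from dark peg1 top, seen by top and side cameras
    for n,z in (("top",.105),("side",.105)):
        im=viewer.read_camera(n); g=im.max(2); P=params(n); best=[]
        for d in np.arange(-45,15,.5):
            a=np.deg2rad(120+d); X=[car(65*np.cos(a),65*np.sin(a),h) for h in (104,98,92,86)]
            uv=proj(n,X,P); best.append((np.mean([g[int(round(v)),int(round(u))] for u,v in uv]),d))
        best.sort(); print(n,[(round(float(b),0),float(d)) for b,d in best[:5]])
E
python3 - <<'E'
from h import *
peg1()
s=robot.observe();print(s['contact_force']); c=tocar(s["tool_pos"]);print(c,np.hypot(*c[:2]))
E
```

```text
top [(86.0, 0.0), (86.0, 0.5), (86.0, 1.0), (86.0, 1.5), (89.0, -2.0)]
side [(50.0, 5.0), (50.0, 11.5), (50.0, 3.0), (50.0, 5.5), (50.0, 6.0)]
[0.40108348 0.1331515  0.61703848]
[-19.20949673 -63.53737318  84.88915583] 66.37772635431983
```

```bash
python3 - <<'E'
s=open("h.py").read(); s=s[:s.index("def peg1()")]
s+='''def wheel(im):  # tooth-patch angles (carousel, deg, z 57) and peg angles (z 75) from the top view
    P=params("top"); m=(im.max(2)<115).astype(np.uint8); n,l,st,c=cv2.connectedComponentsWithStats(m)
    T=[];G=[]
    for k in range(1,n):
        p=tocar(plane("top",c[k],.055,P)); r=np.hypot(p[0],p[1]); a=np.rad2deg(np.arctan2(p[1],p[0]))%360
        if 85<r<107 and 40<st[k,4]<160: T.append(round(a,1))
        q=tocar(plane("top",c[k],.080,P)); r=np.hypot(q[0],q[1])
        if 58<r<72 and 6<st[k,4]<60: G.append((round(np.rad2deg(np.arctan2(q[1],q[0]))%360,1),round(r)))
    print("teeth",sorted(T),"pegs",G)
'''
open("h.py","w").write(s)
E
python3 - <<'E'
from h import *
wheel(cv2.imread("pics/top0.png")[:,:,::-1]); wheel(viewer.read_camera("top"))
inc([peg(d,85,15.3) for d in (-3,-6,-9,-12,-15)])
E
```

```text
teeth [np.float64(14.3), np.float64(44.3), np.float64(74.3), np.float64(104.3), np.float64(134.3), np.float64(164.0), np.float64(193.6), np.float64(223.5), np.float64(253.6), np.float64(283.9), np.float64(313.6), np.float64(344.1)] pegs [(np.float64(0.4), 64), (np.float64(300.0), 59), (np.float64(120.1), 65), (np.float64(239.4), 64)]
teeth [np.float64(13.6), np.float64(43.6), np.float64(73.7), np.float64(103.7), np.float64(133.5), np.float64(163.2), np.float64(192.9), np.float64(343.5)] pegs [(np.float64(118.9), 65)]
t 7.42 car [-19.2 -63.5  84.8] rot [180.    0.  121.5] F [ 0.4 -0.5  0.6]
[0.32, -0.11, -0.02] [0.0, 0.0, 2.7]
[0.67, -0.17, -0.02] [0.0, 0.0, 5.7]
[1.02, -0.2, -0.02] [0.0, 0.0, 8.7]
[1.37, -0.22, -0.02] [0.0, 0.0, 11.7]
[1.72, -0.22, -0.02] [0.0, 0.0, 14.7]
```

{"api": "step_arm", "payload": {"increments": [{"delta_pos": [0.3,-0.1,0],"dr": [0,0,2.7],"fingers": 1},{"delta_pos": [0.65,-0.17,0],"dr": [0,0,5.7],"fingers": 1},{"delta_pos": [1.0,-0.2,0],"dr": [0,0,8.7],"fingers": 1},{"delta_pos": [1.37,-0.22,0],"dr": [0,0,11.7],"fingers": 1},{"delta_pos": [1.7,-0.22,0],"dr": [0,0,14.7],"fingers": 1}]}}

```text
time: 8.05
tool_pos: [0.4964, -0.1023, 0.0849]
tool_rot: [3.141, 0.001, 1.862]
contact_force: [0.6, -1.3, -0.1]
opening: 0.0005
grip_force: 1.0
```

```bash
python3 - <<'E'
from h import *
wheel(viewer.read_camera("top"))
inc([peg(d,85,15.3) for d in (-18,-21,-24,-26,-28,-30)])
E
```

```text
teeth [np.float64(28.9), np.float64(59.1), np.float64(88.8), np.float64(119.3), np.float64(148.6), np.float64(178.6), np.float64(298.2), np.float64(328.7), np.float64(358.9)] pegs [(np.float64(105.2), 65)]
t 8.1 car [-35.2 -56.7  84.8] rot [180.    0.  106.6] F [-0.4 -0.2  0. ]
[0.33, -0.07, -0.02] [0.0, 0.0, 2.8]
[0.68, -0.13, -0.02] [0.0, 0.0, 5.8]
[1.03, -0.16, -0.02] [0.0, 0.0, 8.8]
[1.26, -0.18, -0.02] [0.0, 0.0, 10.8]
[1.49, -0.18, -0.02] [0.0, 0.0, 12.8]
[1.73, -0.18, -0.02] [0.0, 0.0, 14.8]
```

{"api": "step_arm", "payload": {"increments": [{"delta_pos": [0.33,-0.07,0],"dr": [0,0,2.8],"fingers": 1},{"delta_pos": [0.65,-0.13,0],"dr": [0,0,5.8],"fingers": 1},{"delta_pos": [1.0,-0.16,0],"dr": [0,0,8.8],"fingers": 1},{"delta_pos": [1.25,-0.18,0],"dr": [0,0,10.8],"fingers": 1},{"delta_pos": [1.5,-0.18,0],"dr": [0,0,12.8],"fingers": 1}]}}

```text
time: 8.72
tool_pos: [0.4901, -0.0884, 0.0848]
tool_rot: [3.141, 0.001, 1.64]
contact_force: [1.2, -1.8, 1.4]
opening: 0.0005
grip_force: 1.0
```

```bash
python3 - <<'E'
from h import *
wheel(viewer.read_camera("top"))
inc([peg(d,85,15.3) for d in (-29,-30,-31)])
E
```

```text
teeth [np.float64(15.7), np.float64(45.9), np.float64(76.0), np.float64(105.8), np.float64(135.6), np.float64(165.1), np.float64(285.3), np.float64(315.5), np.float64(345.9)] pegs [(np.float64(91.6), 65)]
t 8.78 car [-47.1 -47.5  84.8] rot [180.    0.   93.9] F [ 0.3 -0.9  0.2]
[0.12, -0.02, -0.02] [0.0, 0.0, 1.1]
[0.23, -0.04, -0.02] [0.0, 0.0, 2.1]
[0.34, -0.07, -0.02] [0.0, 0.0, 3.1]
```

{"api": "step_arm", "payload": {"increments": [{"delta_pos": [0.08,-0.02,0],"dr": [0,0,0.7],"fingers": 1},{"delta_pos": [0.14,-0.03,0],"dr": [0,0,1.3],"fingers": 1},{"delta_pos": [0.17,-0.03,0],"dr": [0,0,1.5],"fingers": 1},{"delta_pos": [0.17,-0.03,0],"dr": [0,0,1.5],"fingers": 1},{"delta_pos": [0.17,-0.03,0],"dr": [0,0,1.5],"fingers": 1}]}}

```text
time: 9.4
tool_pos: [0.4896, -0.0865, 0.0847]
tool_rot: [-3.142, 0.0, 1.614]
contact_force: [-0.6, -2.3, 0.6]
opening: 0.0005
grip_force: 0.9
```

```bash
python3 - <<'E'
from h import *
wheel(viewer.read_camera("top"))
inc([peg(d,85,15.3) for d in (-29,-30,-31)])
E
```

```text
teeth [np.float64(14.1), np.float64(44.2), np.float64(74.2), np.float64(104.0), np.float64(134.0), np.float64(164.0), np.float64(283.6), np.float64(313.6), np.float64(343.9)] pegs [(np.float64(90.6), 65)]
t 9.45 car [-48.2 -46.2  84.7] rot [180.    0.   92.5] F [ 0.2 -2.  -0.3]
[-0.05, 0.01, -0.03] [0.0, 0.0, -0.3]
[0.06, -0.02, -0.03] [0.0, 0.0, 0.7]
[0.18, -0.04, -0.03] [0.0, 0.0, 1.7]
```

The wheel is at -30.1°, so it has gone back exactly one notch. I'll back away from the peg and rise.

{"api": "step_arm", "payload": {"increments": [{"delta_pos": [-0.7,0,0],"dr": [0,0,0],"fingers": 1},{"delta_pos": [-1.2,0,0],"dr": [0,0,0],"fingers": 1},{"delta_pos": [-1.2,0,-3],"dr": [0,0,0],"fingers": 1},{"delta_pos": [-1.2,0,-7],"dr": [0,0,0],"fingers": 1},{"delta_pos": [-1.2,0,-10],"dr": [0,0,0],"fingers": 1}]}}

```text
time: 10.07
tool_pos: [0.4902, -0.0987, 0.1862]
tool_rot: [3.141, 0.0, 1.614]
contact_force: [0.1, 0.2, -0.2]
opening: 0.0006
grip_force: 0.0
```

```bash
python3 - <<'E'
from h import *
wheel(viewer.read_camera("top"))
inc([(0,207,185,61.8)])
E
```

```text
teeth [np.float64(14.1), np.float64(44.2), np.float64(74.2), np.float64(104.0), np.float64(134.0), np.float64(164.0), np.float64(193.1), np.float64(343.9)] pegs [(np.float64(90.6), 65)]
t 10.12 car [-40.  -56.4 189.8] rot [1.796e+02 1.000e-01 9.250e+01] F [ 1.7 -1.4  2.9]
[20.6, 16.89, 0.54] [0.4, 0.0, 30.7]
```

{"api": "step_arm", "payload": {"increments": [{"delta_pos": [4,3.3,0],"dr": [0,0,6],"fingers": 1},{"delta_pos": [8.3,6.8,0],"dr": [0,0,13],"fingers": 1},{"delta_pos": [12.6,10.3,0],"dr": [0,0,20],"fingers": 1},{"delta_pos": [16.8,13.8,0],"dr": [0,0,27],"fingers": 1},{"delta_pos": [20.6,16.9,0],"dr": [0,0,30.7],"fingers": 1}]}}

```text
time: 10.75
tool_pos: [0.6509, 0.1161, 0.1842]
tool_rot: [-3.141, 0.0, 1.076]
contact_force: [1.6, 0.9, 0.3]
opening: 0.0005
grip_force: 0.0
```

{"api": "step_arm", "payload": {"increments": [{"delta_pos": [0,0,0],"dr": [0,0,0],"fingers": 1},{"delta_pos": [0,0,0],"dr": [0,0,0],"fingers": 1},{"delta_pos": [0,0,0],"dr": [0,0,0],"fingers": 1},{"delta_pos": [0,0,0],"dr": [0,0,0],"fingers": 1},{"delta_pos": [0,0,0],"dr": [0,0,0],"fingers": 1}]}}

```text
time: 11.38
tool_pos: [0.6499, 0.1141, 0.185]
tool_rot: [3.141, -0.0, 1.077]
contact_force: [0.3, 0.1, 1.1]
opening: 0.0004
grip_force: 0.0
```

```bash
python3 - <<'E'
from h import *
inc([(0,207,185,61.8),(0,207,94,61.8)])
cv2.imwrite("pics/a4.png",np.hstack([cv2.resize(viewer.read_camera(n)[r:r+150,c:c+150,::-1],None,fx=2.6,fy=2.6,interpolation=cv2.INTER_CUBIC) for n,r,c in (("top",120,175),("side",120,190))]))
E
```

```text
t 11.38 car [ -1.8 206.3 185. ] rot [180.   -0.   61.7] F [0.3 0.1 1.1]
[0.07, 0.18, 0.0] [0.0, -0.0, -0.1]
[0.07, 0.18, 9.1] [0.0, -0.0, -0.1]
```

View pics/a4.png

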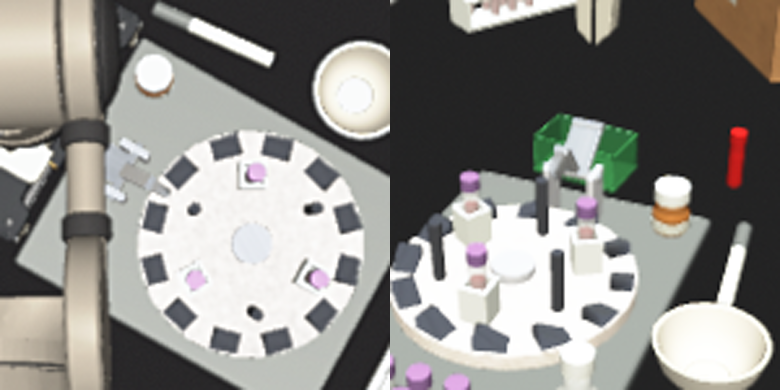

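All three tubes are standing. The wheel has turned by one notch, with peg1 now at (195,209) in the top crop, and the pawl is still up. I descend on the outer side.

{"api": "step_arm", "payload": {"increments": [{"delta_pos": [0.1,0.2,2.5],"dr": [0,0,0],"fingers": 1},{"delta_pos": [0.1,0.2,5],"dr": [0,0,0],"fingers": 1},{"delta_pos": [0.1,0.2,7.5],"dr": [0,0,0],"fingers": 1},{"delta_pos": [0.1,0.2,9],"dr": [0,0,0],"fingers": 1},{"delta_pos": [0.1,0.2,9],"dr": [0,0,0],"fingers": 1}]}}

```text
time: 12.1
tool_pos: [0.6517, 0.1146, 0.0937]
tool_rot: [-3.14, 0.001, 1.078]
contact_force: [0.4, -0.2, -0.4]
opening: 0.0006
grip_force: 0.0
```

{"api": "step_arm", "payload": {"increments": [{"delta_pos": [-0.6,0,0],"dr": [0,0,0],"fingers": 1},{"delta_pos": [-1.2,0,0],"dr": [0,0,0],"fingers": 1},{"delta_pos": [-1.8,0,0],"dr": [0,0,0],"fingers": 1},{"delta_pos": [-2.4,0,0],"dr": [0,0,0],"fingers": 1},{"delta_pos": [-3.0,0,0],"dr": [0,0,0],"fingers": 1}]}}

```text
time: 12.72
tool_pos: [0.6425, 0.0918, 0.1005]
tool_rot: [3.131, -0.011, 1.08]
contact_force: [3.0, 2.3, 2.1]
opening: 0.0003
grip_force: 2.1
```

```bash
python3 - <<'E'
from h import *
inc([(0,155,95,61.8)]); print(robot.observe()['contact_force'][:2]@EY)
E
```

```text
t 12.72 car [  2.2 183.2 100.5] rot [179.4  -0.6  61.9] F [3.  2.3 2.1]
[-2.82, -0.23, 0.52] [0.6, -0.6, 0.1]
3.4889245619573104
```

{"api": "step_arm", "payload": {"increments": [{"delta_pos": [0,0,0],"dr": [0,0,0],"fingers": 1},{"delta_pos": [0,0,0],"dr": [0,0,0],"fingers": 1},{"delta_pos": [0,0,0],"dr": [0,0,0],"fingers": 1},{"delta_pos": [0,0,0],"dr": [0,0,0],"fingers": 1},{"delta_pos": [0,0,0],"dr": [0,0,0],"fingers": 1}]}}

```text
time: 13.35
tool_pos: [0.6379, 0.088, 0.0943]
tool_rot: [-3.141, 0.001, 1.078]
contact_force: [1.4, 0.0, 0.8]
opening: 0.0003
grip_force: 0.6
```

```bash
python3 - <<'E'
from h import *
inc([(0,155,95,61.8)]); s=robot.observe();print(s['contact_force'][:2]@EY,s['qpos'],s['joint_efforts'].round(1))
cv2.imwrite("pics/a5.png",np.hstack([cv2.resize(viewer.read_camera(n)[r:r+150,c:c+150,::-1],None,fx=2.6,fy=2.6,interpolation=cv2.INTER_CUBIC) for n,r,c in (("top",120,175),("side",100,190))]))
E
```

```text
t 13.35 car [ -0.  177.6  94.3] rot [-180.     0.    61.8] F [1.4 0.  0.8]
[-2.26, 0.0, -0.06] [-0.0, 0.0, -0.0]
0.6725405271321376 [ 1.82671819e-02  6.76515230e-01  1.33872010e+00 -3.12597083e-04
  1.12703986e+00  5.11042334e-01] [ -0.5 -56.9 -21.8  -0.1   0.3   0. ]
```

View pics/a5.png

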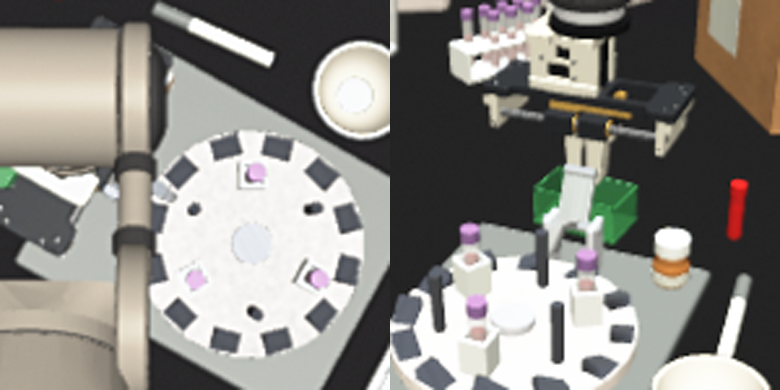

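The tab is half-way back, with its top at about (580,172) in the side crop. The wheel hasn't moved. I continue gently.

{"api": "step_arm", "payload": {"increments": [{"delta_pos": [-0.5,0,0],"dr": [0,0,0],"fingers": 1},{"delta_pos": [-1.0,0,0],"dr": [0,0,0],"fingers": 1},{"delta_pos": [-1.4,0,0],"dr": [0,0,0],"fingers": 1},{"delta_pos": [-1.8,0,0],"dr": [0,0,0],"fingers": 1},{"delta_pos": [-2.1,0,0],"dr": [0,0,0],"fingers": 1}]}}

```text
time: 14.08
tool_pos: [0.628, 0.0693, 0.0947]
tool_rot: [-3.142, 0.0, 1.078]
contact_force: [-0.1, 0.3, 0.4]
opening: 0.0004
grip_force: 0.6
```

{"api": "step_arm", "payload": {"increments": [{"delta_pos": [0,0,0],"dr": [0,0,0],"fingers": 1},{"delta_pos": [-0.05,0,0],"dr": [0,0,0],"fingers": 1},{"delta_pos": [-0.1,0,0],"dr": [0,0,0],"fingers": 1},{"delta_pos": [-0.1,0,0],"dr": [0,0,0],"fingers": 1},{"delta_pos": [-0.1,0,0],"dr": [0,0,0],"fingers": 1}]}}

```text
time: 14.7
tool_pos: [0.6276, 0.0689, 0.0946]
tool_rot: [-3.141, 0.0, 1.078]
contact_force: [-0.7, 1.0, -0.5]
opening: 0.0003
grip_force: 0.4
```

```bash
python3 - <<'E'
from h import *
inc([(0,155,95,61.8)]); s=robot.observe();print(s['contact_force'][:2]@EY); wheel(viewer.read_camera("top"))
E
```

```text
t 14.7 car [-1.000e-01  1.559e+02  9.460e+01] rot [-180.     0.    61.8] F [-0.7  1.  -0.5]
[-0.09, 0.01, -0.04] [-0.0, 0.0, -0.0]
0.5755782295185199
teeth [np.float64(14.1), np.float64(44.2), np.float64(193.2), np.float64(223.3), np.float64(253.6), np.float64(283.8), np.float64(313.6), np.float64(343.9)] pegs [(np.float64(90.6), 65), (np.float64(329.9), 64), (np.float64(209.4), 64)]
```

{"api": "step_arm", "payload": {"increments": [{"delta_pos": [-0.05,0,0],"dr": [0,0,0],"fingers": 1},{"delta_pos": [-0.1,0,0],"dr": [0,0,0],"fingers": 1},{"delta_pos": [-0.15,0,0],"dr": [0,0,0],"fingers": 1},{"delta_pos": [-0.2,0,0],"dr": [0,0,0],"fingers": 1},{"delta_pos": [-0.2,0,0],"dr": [0,0,0],"fingers": 1}]}}

```text
time: 15.38
tool_pos: [0.6273, 0.0682, 0.0947]
tool_rot: [3.141, -0.002, 1.078]
contact_force: [3.5, 6.3, -2.5]
opening: 0.0005
grip_force: 3.6
```

```bash
python3 - <<'E'
from h import *
inc([]); s=robot.observe();print(s['contact_force'][:2]@EY)
E
```

```text
t 15.38 car [ -0.  155.2  94.7] rot [ 1.80e+02 -1.00e-01  6.18e+01] F [ 3.5  6.3 -2.5]
7.191809431586274
```

{"api": "step_arm", "payload": {"increments": [{"delta_pos": [-0.05,0,0],"dr": [0,0,0],"fingers": 1},{"delta_pos": [-0.1,0,0],"dr": [0,0,0],"fingers": 1},{"delta_pos": [-0.1,0,0],"dr": [0,0,0],"fingers": 1},{"delta_pos": [-0.1,0,0],"dr": [0,0,0],"fingers": 1},{"delta_pos": [-0.1,0,0],"dr": [0,0,0],"fingers": 1}]}}

```text
time: 16.0
tool_pos: [0.6272, 0.0681, 0.0948]
tool_rot: [3.141, -0.004, 1.079]
contact_force: [5.1, 8.5, -3.9]
opening: 0.0006
grip_force: 5.1
```

{"api": "step_arm", "payload": {"increments": [{"delta_pos": [1,0,0],"dr": [0,0,0],"fingers": 1},{"delta_pos": [2.5,0,0],"dr": [0,0,0],"fingers": 1},{"delta_pos": [2.5,0,-4],"dr": [0,0,0],"fingers": 1},{"delta_pos": [2.5,0,-9],"dr": [0,0,0],"fingers": 1},{"delta_pos": [2.5,0,-13],"dr": [0,0,0],"fingers": 1}]}}

```text
time: 16.62
tool_pos: [0.6385, 0.0886, 0.2269]
tool_rot: [3.14, -0.0, 1.078]
contact_force: [0.2, 0.3, -1.4]
opening: 0.0004
grip_force: 0.0
```

```bash
python3 - <<'E'
from h import *
inc([])
cv2.imwrite("pics/a6.png",np.hstack([cv2.resize(viewer.read_camera(n)[r:r+150,c:c+150,::-1],None,fx=2.6,fy=2.6,interpolation=cv2.INTER_CUBIC) for n,r,c in (("top",120,175),("side",120,190))]))
im=viewer.read_camera("top"); wheel(im)
a=viewer.read_camera("side")[160:200,245:280].astype(int); b=cv2.imread("pics/side0.png")[160:200,245:280,::-1].astype(int)
print("tab region diff in side",np.abs(a-b).max(2)[:35,5:30].mean())
E
```

```text
t 16.62 car [2.000e-01 1.785e+02 2.269e+02] rot [179.9  -0.   61.8] F [ 0.2  0.3 -1.4]
teeth [np.float64(14.1), np.float64(44.2), np.float64(74.3), np.float64(103.7), np.float64(164.0), np.float64(193.2), np.float64(223.3), np.float64(253.6), np.float64(283.8), np.float64(313.6), np.float64(343.9)] pegs [(np.float64(90.6), 65), (np.float64(329.9), 64), (np.float64(209.4), 64)]
tab region diff in side 10.857142857142858
```

View pics/a6.png

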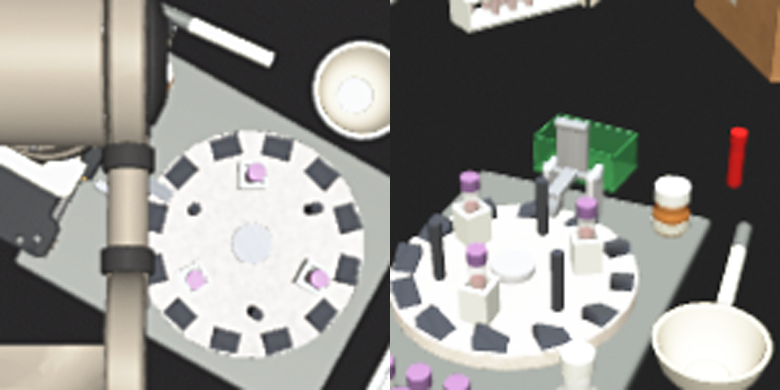

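The pawl's tab is upright again, at (573,120) in the side crop, which is (260.4,166.2) in the full image. It started at about (260,167). The wheel is at -30.1° and all tubes are standing. I'll do one numeric check of the tab's position, then hand in.

```bash
python3 - <<'E'
from h import *
a=cv2.cvtColor(viewer.read_camera("side"),cv2.COLOR_RGB2GRAY); b=cv2.cvtColor(cv2.imread("pics/side0.png"),cv2.COLOR_BGR2GRAY)
r=cv2.matchTemplate(cv2.resize(a[155:195,240:282],None,fx=8,fy=8,interpolation=2),cv2.resize(b[163:184,252:268],None,fx=8,fy=8,interpolation=2),5)
_,v,_,l=cv2.minMaxLoc(r); print("tab shift px",(l[0]/8-12,l[1]/8-8),"score",v)
f=lambda t:proj("side",[car(0,140+58*np.sin(t),70+58*np.cos(t))])[0]
print("px per 0.1 rad",f(.1)-f(0))
if v>.95 and abs(l[1]/8-8)<.4: print(robot.hand_in())
E
```

```text
tab shift px (0.0, 0.0) score 0.9991137385368347
px per 0.1 rad [ 0.86469403 -0.91225954]
the job is handed in; nothing more can be done
None
```

The job is handed in: the pawl was lifted clear, the wheel pushed back one notch (measured -30.1°), and the pawl pushed down again, its tab matching the starting image; tubes and bystanders looked undisturbed in the final views.

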